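# Toy crane over the empty sledge

### The arm

A 6-joint arm with a two-finger parallel gripper is mounted at the origin on the work surface. World frame = base frame: x ahead of the robot, y to its left, z up, the work surface at z = 0. Lengths are in m, angles in rad, forces in N, time in s.
With the tool pointing down it reaches from about 0.425 to 0.95 m from the base axis. Payload 3.5 kg.
Tool frame: the origin (TCP) lies midway between the tips of the shut fingers; the grasp point (between the pads) lies 19 mm behind it; z points along the fingers, y is the line along which they close (so a half turn about z gives the same grasp; the last joint's range is limited). The gripper opens to 85 mm and grips with 20 to 120 N. Pads are 22 mm wide; open, the fingers measure 114 mm over their backs; the gripper's body (76 mm by 85 mm) begins 54 mm behind the grasp point. The pads swing forward as they close: fully open they stand 13 mm farther back than shut.
Start: joints at [-1.304, 0.286, 1.577, -0, 1.279, -0.15], TCP at [0.273, -0.617, 0.231] pointing down, gripper open.
Joint ranges: [-2.77, 2.77], [-0.9, 2.22], [0.21, 2.48], [-1.53, 4.67], [0.24, 2.81], [-2.84, 2.84]. Speed limits (rad/s): [2.79, 2.79, 3.14, 3.14, 3.14, 3.14].

### API

Orientations are given as a unit quaternion [x, y, z, w].
In Python, from plant import ctrl gives the robot as it stands. The module is installed in compiled form; this text tells all that it offers.
- The arm moves only by the shell command python3 -m inch 'ROWS' [FORCE]. ROWS is JSON, a list of rows, each a list of 5 numbers: the closure, from 0 (fully open) to 1 (shut), then the shift along the tool's x, y, z in m, then the turn about the tool's z in degrees. A call has 1 to 5 rows; each row is the pose to reach, as a shift and turn from the pose commanded when the call began, along the tool's axes at that moment; what a row does not reach only later rows make up. A row lasts 1/12 s, in which the tool goes at most 41.7 mm and 7.16 degrees, less where a joint would pass 70% of its speed; a pose out of reach is approached as far as the arm can. A call with a gripper value outside its range is refused whole. The fingers move at their own pace and stop on an object; FORCE is the grip in N (left out, the last holds). Time passes only in rows, so rows that repeat a pose let the fingers close. It gives the time, the measured TCP pose, the force, the opening and the grip force at its end, in the units of the state.
- ctrl.get_state(): the state, without advancing time (a new reading comes with each control period).
- ctrl.read_camera(name): name is "scene" or "top"; returns a dict with "pixels" (420x560x3 uint8, red, green, blue), "depth" (420x560 float32, m along the optical axis (not along the pixel's ray), 0 where there is no reading), "fx", "fy", "cx", "cy" (pixels), "D" ([k1, k2, p1, p2, k3] as OpenCV has them; the pictures are not rectified), "xyz" and "rotation" of the camera in the world. Camera axes: x right, y down, z forward; pixel columns grow to the right and rows downward; lengths in m; the calibration is good to about 2 mm. A picture is of the moment at which its call begins.
- ctrl.sign_off(): hands the job in; it is judged then, once.
Trained networks look in a picture, given as the dict that the camera call returned (one of the last four; its "shot" number tells which), for a name from the list of things; names that differ only in an ending like _2 or _b are one class to them, and where a whole thing is asked for, a point or a joint stands for the part that bears it (a point fixed in the world has none). Each returns a list of dicts, best first, with "score" (0 to 1); they miss things now and then, are a little off and sometimes report something else, mostly with a low value. They report only what shows in the picture. A call takes as long as a camera call. They do not tell look-alikes from the thing itself.
- ctrl.spot_in(query, picture): "at" ([column, row] in pixels, amid what is visible of it).
- ctrl.tip_of(query, picture): "at" ([column, row] in pixels: a listed point, or the origin of a listed thing).
The state is a dict: "time": time; "qpos": joint angles; "dq": joint speeds; "joint_efforts": joint torques, N m; "eef_pos": TCP position; "tcp_rot": TCP orientation; "contact_force": force on the tool from outside, world axes, zero at the start; "wrist_torque": the same for the moment, N m; "opening": opening from 0.0 (shut) to 1.0 (fully open); "finger_force": force on a finger pad.
Only numpy, scipy, OpenCV 4.12 (cv2) and the standard library are available. Lean on these libraries where they do the work, as an engineer would, in place of code of your own. Each camera call takes 0.05 s, during which the arm holds its last target. There are 200 camera calls.

### The job

In the toy village of the shop window, set the wooden crane so that its hook hangs over the middle of the empty sledge, the one without logs: push the crane's beam round with a fingertip, and push the trolley out along the beam by its upright paddle. Push gently and do not pinch the beam or the paddle; leave both sledges, the animals and the other toys standing where they are.

Things in the scene. Friction and masses are not known exactly. Their poses are not given: they have to be found in the camera images.
- crane: Wooden toy tower crane, screwed down: round foot 84 mm across, mast 36 mm across. Origin: on the table, on the mast's axis; z up. The beam turns about this vertical axis. Nothing of the crane stands higher than 180 mm above the table, and over the mast the top of the beam is clear (flush, 148 mm high).
- jib (a joint): Angle (rad) of the crane's beam about the mast; 0 = the beam's long arm points along the crane's own -x axis (roughly to the robot), growing counter-clockwise seen from above. Stops at -2.6 and 2.6. It has friction (about 0.12 N m) and stays where it is left.
- trolley (a joint): How far (m) the trolley is pushed out along the long arm: 0 = paddle and hook 70 mm from the mast's axis, 0.09 = 160 mm from it. Friction about 1 N; stays where it is left. The trolley is 30 mm long along the beam and 32 mm wide, hanging round the beam.
- paddle_top (a point): Middle of the top edge of the trolley's paddle, 179.5 mm above the table: an upright wooden plate standing on the trolley across the beam, 12 mm thick along the beam, 30 mm wide across it, from 1.5 to 31.5 mm above the beam's top.
- hook (a point): The bottom of the steel hook that hangs straight below the paddle, 85 mm above the table.
- jib_tip (a point): Middle of the upper edge of the end of the beam's long arm, 190 mm from the mast's axis, 148 mm above the table. The beam is one bar 18 mm wide and 18 mm high (130 to 148 mm above the table); behind the mast it has a short tail with a 44 mm wide counterweight, ending 70 mm behind the axis.
- sledge_empty: Loose wooden toy sledge with nothing on it: bed 94 mm along its x by 56 mm, 22 mm high, a stake at each corner up to 42 mm, upturned runner tips at -x. Origin: on the table under the middle of the bed. It stands to one side of the crane.
- sledge_logs: The same sledge loaded with three round logs (fixed to it), 59 mm high; on the other side of the crane. Origin as before.
- cow: Loose white toy cow with black patches, 70 mm long, 45 mm high; origin under its middle. Stays where it is.
- sheep: Loose grey toy sheep, 52 mm long, 36 mm high; origin under its middle. Stays where it is.
- pig: Loose brown-pink toy pig, 56 mm long, 30 mm high; origin under its middle. Stays where it is.
- horse: Loose dark wooden toy horse, 75 mm long, 65 mm high; origin under its middle. Stays where it is.
- fir: Loose turned wooden toy fir tree, 52 mm across, 88 mm high; origin under its middle. Stays where it is.
- tub: Loose turned wooden tub, 46 mm across, 38 mm high; origin under its middle. Stays where it is.
There are look-alikes about, which are no part of the job. What is shaped like the tub but green is not meant.

How it is judged:
At the end, for the whole second after the job is handed in: The hook is within 15 mm, seen from above, of the middle of the empty sledge; beam and trolley are at rest; both sledges and all loose toys stand upright within 15 mm of where they started (horizontal distance between hook and sledge_empty below 0.015 m and velocity of joint jib between -0.02 and 0.02 rad/s and velocity of joint trolley between -0.02 and 0.02 m/s and not (distance of sledge_empty from where it was at the start of the episode above 0.015 m) and not (distance of sledge_logs from where it was at the start of the episode above 0.015 m) and not (distance of cow from where it was at the start of the episode above 0.015 m) and not (distance of sheep from where it was at the start of the episode above 0.015 m) and not (distance of pig from where it was at the start of the episode above 0.015 m) and not (distance of horse from where it was at the start of the episode above 0.015 m) and not (distance of fir from where it was at the start of the episode above 0.015 m) and not (distance of tub from where it was at the start of the episode above 0.015 m) and angle between each of sledge_empty, sledge_logs, cow, sheep, pig, horse, fir, tub's own z axis and vertical below 0.2 rad); the robot touches nothing.
It fails at once if the paddle is pinched (both of its faces pressed at once, over 1.5 N each) (contact force between the fingers and trolley_c0 above 1.5 N and contact force between the fingers and trolley_c1 above 1.5 N).
It fails at once if the beam is pinched (both of its sides pressed at once, over 1.5 N each) (contact force between the fingers and jib_c0 above 1.5 N and contact force between the fingers and jib_c1 above 1.5 N).
It fails at once if the crane is pushed roughly (over 25 N) (contact force between the fingers and crane above 25 N).
It fails at once if a sledge or another toy is shifted by more than 20 mm, or lifted or tipped (distance of any of sledge_empty, sledge_logs, cow, sheep, pig, horse, fir, tub from where it was at the start of the episode above 0.02 m or height (world z) of any of sledge_empty, sledge_logs, cow, sheep, pig, horse, fir, tub above 0.012 m or angle between any of sledge_empty, sledge_logs, cow, sheep, pig, horse, fir, tub's own z axis and vertical above 0.5 rad).
It also fails if it takes over 59 s, if anything falls off the work surface, if the arm or the gripper's body presses on something with over 40 N, if the wrist force passes 120 N, or if a joint passes its speed limit or range.

## Working session

There is one attempt and no reset: what is moved stays moved. The work goes in short steps, Python scripts to look and compute and a shell command to move; the robot and the scene stay as the last step left them, time stands still between calls to the robot, and variables do not carry over. Pictures are saved under pics/ and viewed, at most 10 in all, crops included, and the job is handed in when it is done.

```bash
mkdir -p pics; cat > h.py <<'E'
import numpy as np, cv2
from plant import ctrl
def K(p): return np.array([[p['fx'],0,p['cx']],[0,p['fy'],p['cy']],[0,0,1.]])
def rot(p):
    R=np.array(p['rotation'],float)
    if R.shape==(3,3): return R
    from scipy.spatial.transform import Rotation
    return Rotation.from_quat(R).as_matrix()
def at_z(p,uv,z):
    n=cv2.undistortPoints(np.array([[uv]],float),K(p),np.array(p['D'],float))[0,0]
    d=rot(p)@np.array([n[0],n[1],1]); o=np.array(p['xyz'])
    return o+d*(z-o[2])/d[2]
def at_depth(p,uv):
    u,v=map(int,np.round(uv)); d=p['depth'][v,u]
    n=cv2.undistortPoints(np.array([[uv]],float),K(p),np.array(p['D'],float))[0,0]
    return np.array(p['xyz'])+rot(p)@np.array([n[0],n[1],1])*d
def save(p,name): cv2.imwrite('pics/'+name,p['pixels'][:,:,::-1])
E
python3 - <<'E'
from h import *
np.set_printoptions(precision=3,suppress=True)
Z=dict(crane=0,paddle_top=.1795,hook=.085,jib_tip=.148,sledge_empty=0,sledge_logs=0,cow=0,sheep=0,pig=0,horse=0,fir=0,tub=0)
for c in('top','scene'):
    p=ctrl.read_camera(c);save(p,c+'0.png');print(c,p['xyz'],p['rotation'])
    for q,z in Z.items():
        for r in ctrl.tip_of(q,p)[:3]:
            print(q,round(r['score'],2),np.round(r['at']),at_z(p,r['at'],z)[:2])
print(ctrl.get_state())
E
```

```text
top [ 0.337 -0.012  1.431] [ 0.715 -0.694  0.067 -0.051]
crane 0.77 [251. 210.] [0.592 0.047]
paddle_top 0.5 [209. 161.] [0.686 0.151]
paddle_top 0.46 [238. 228.] [0.513 0.069]
jib_tip 0.62 [228. 272.] [0.404 0.093]
sledge_empty 0.65 [209. 207.] [0.596 0.17 ]
sledge_logs 0.72 [287. 204.] [ 0.613 -0.058]
cow 0.71 [242. 267.] [0.426 0.066]
sheep 0.73 [266. 266.] [ 0.432 -0.001]
pig 0.49 [211. 163.] [0.729 0.169]
horse 0.59 [143. 247.] [0.475 0.351]
fir 0.5 [251. 167.] [0.721 0.051]
tub 0.78 [396. 268.] [ 0.436 -0.374]
tub 0.68 [366. 269.] [ 0.432 -0.289]
tub 0.65 [408. 302.] [ 0.341 -0.411]
scene [1.223 0.354 0.966] [ 0.471  0.809 -0.309 -0.171]
crane 0.63 [310. 209.] [0.448 0.004]
paddle_top 0.78 [320. 188.] [0.521 0.06 ]
hook 0.56 [322. 215.] [0.521 0.072]
hook 0.33 [428. 267.] [0.542 0.357]
jib_tip 0.88 [349. 173.] [0.41  0.091]
sledge_empty 0.74 [340. 271.] [0.595 0.163]
sledge_empty 0.43 [259. 240.] [ 0.611 -0.062]
sledge_logs 0.71 [259. 239.] [ 0.609 -0.064]
cow 0.72 [329. 215.] [0.444 0.061]
sheep 0.42 [308. 208.] [0.45  0.001]
pig 0.52 [319. 322.] [0.747 0.181]
horse 0.53 [426. 267.] [0.48  0.353]
tub 0.64 [226. 172.] [ 0.439 -0.282]
tub 0.62 [208. 137.] [ 0.332 -0.427]
tub 0.48 [200. 165.] [ 0.452 -0.369]
{'time': 1.3, 'qpos': array([-1.304,  0.286,  1.577,  0.   ,  1.279, -0.15 ]), 'dq': array([-0.001, -0.001,  0.001,  0.   ,  0.001,  0.001]), 'joint_efforts': array([  0.   , -40.597, -29.293,  -0.   ,   0.001,  -0.   ]), 'eef_pos': array([ 0.273, -0.617,  0.231]), 'tcp_rot': array([ 0.978,  0.207,  0.   , -0.   ]), 'contact_force': array([-0.165, -0.881, -0.249]), 'wrist_torque': array([-0.003, -0.025,  0.003]), 'finger_force': 0.0, 'opening': 1.0005069284790151}
```

```bash
python3 - <<'E'
import cv2
a=cv2.imread('pics/top0.png')[120:320,110:350];cv2.imwrite('pics/topc.png',cv2.resize(a,None,fx=3,fy=3,interpolation=3)[:600])
a=cv2.imread('pics/scene0.png')[120:350,170:470];cv2.imwrite('pics/scc.png',cv2.resize(a,None,fx=2.6,fy=2.6,interpolation=3))
E
```

```text
(no output)
```

View pics/topc.png

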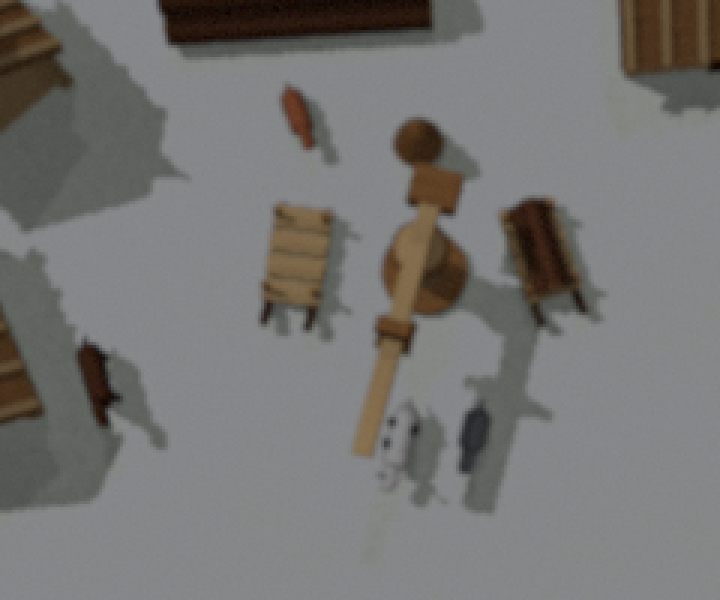

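View pics/scc.png

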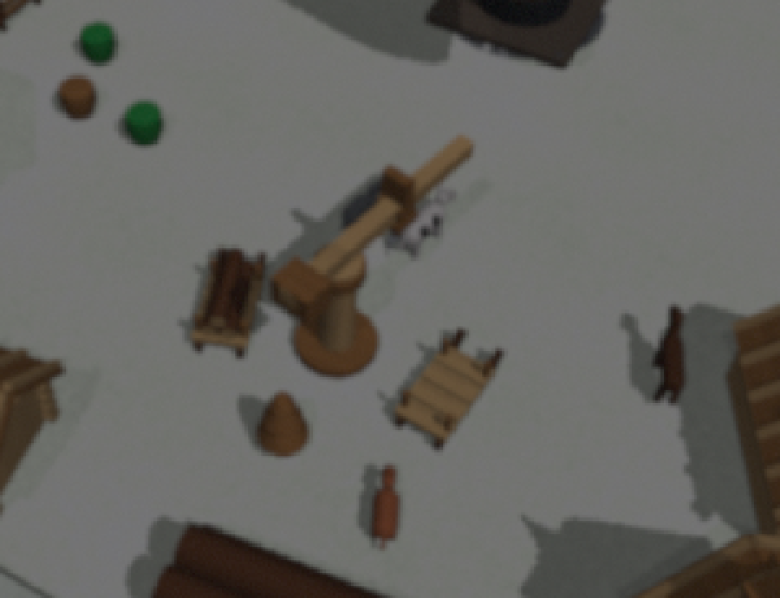

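```bash
python3 - <<'E'
from h import *
p=ctrl.read_camera('top')
v,u=np.mgrid[0:420:3,0:560:3]; uv=np.stack([u.ravel(),v.ravel()],1).astype(float)
n=cv2.undistortPoints(uv[:,None],K(p),np.array(p['D'],float))[:,0]
d=p['depth'][v.ravel(),u.ravel()]; P=np.array(p['xyz'])+(np.c_[n,np.ones(len(n))]*d[:,None])@rot(p).T
P=P[d>0]; print('rows x 1.0->0.2 , cols y 0.6->-0.7, cm max height')
for x in np.arange(1.0,.15,-.05):
    print('%.2f'%x,' '.join('%2d'%max(0,round(100*max([0,*P[(abs(P[:,0]-x)<.025)&(abs(P[:,1]-y)<.025)][:,2]]))) for y in np.arange(.6,-.75,-.05)))
c=np.array([.592,.0465])
for z in (.148,):
    m=(P[:,2]>.12)&(P[:,2]<.19)&(np.hypot(*(P[:,:2]-c).T)<.21); print(m.sum())
E
```

```text
rows x 1.0->0.2 , cols y 0.6->-0.7, cm max height
1.00  0  0  0  1  0  0  1  0  0  1  0  1  0  0  1  0  0  1  0  0  1  0  0  1  1  0  0
0.95  1  1  1  0  1  1  0  0  1  4  4  6  1  0  7  8  9  9  9  1  0  0  0  0  1  0  1
0.90  1  0 10  1  1  1  8  8  8  8  8  7  1  1 11 14 14 12 14  1  1  1  1  1  1  1  1
0.85  0 17 15 12  1  0  8  8  8  8  8  8  1  1 12 13 13 13 13  1  1  1  0  1  1  1  1
0.80 16 20 23 20 13  1  4  4  4  3  0  1  1  1  1 11 10 10  9  1  0  1 16 17  0  0  1
0.75 14 20 30 21 15  1  1  1  3  3  1  7  1  1  0  1  1  1  1  1  1 14 19 21 21  0  0
0.70  1 14 20 18  1  1  1  1  1  4  1  8  0  1  1  1  1  1  0  1 14 17 21 21 19 17  0
0.65  1 11 14  1  1  1  1  1  4  3  1 15 15  6  2  1  1  1  1  0 15 19 22 22 17 15  1
0.60  0 15 14 10  1  1  1  1  3  3  1 15 15  6  6  0  1  1  1 12 18 21 21 19 15  0  1
0.55 11 15 15 11  1  1  1  1  5  5  2 15  1  4  3  1  1  0  1  1  1 22 20 17 13  1  1
0.50 10 13 15 13  9  5  1  1  1  1 18 19  1  0  0  1  1  1  1  1  1  1 14 14  1  1  1
0.45  1 11 15 15 12  7  1  1  1  1 15 15  4  1  1  1  0  4  4  4  4  1  1  5  1  0  1
0.40  1 11 13 15 11  1  1  1  1  1 15  5  5  1  1  1  1  1  3  3  4  1  1  5  1  1  1
0.35  1  1  9  1  1  1  1  1  1  1  1  1  1  1  1  0  1  1  1  0  5  4  0  5  1  1  1
0.30  1  1  1  1  0  1  1  1  1  1  1  1  1  1  1  1  1  1  0  1  1 53 55 54 47  1  1
0.25  0  1  1  1  1  1  1  1  1  1  1 54 71 72 72  1  1 63 63 62 60 59 57 55 31  1  1
0.20  1  1  0  1  1  1  1  1  1  1 40 56 70 72 72 70 68 66 65 63 61 59 57 55  0  0  0
126
```

```bash
python3 -m inch '[[1,0,0,0,7],[1,0,0,0,14],[1,0,0,0,21],[1,0,0,0,23.9],[1,0,0,0,23.9]]'
```

```text
time: 1.77
eef_pos: [0.2733, -0.6172, 0.2313]
tcp_rot: [1.0, -0.001, -0.0, -0.0]
contact_force: [0.1, -0.0, -0.2]
opening: 0.3
finger_force: 0.0
```

```bash
R='' ; python3 -m inch '[[1,0.08,-0.19,0,0],[1,0.08,-0.19,0,0],[1,0.08,-0.19,0,0],[1,0.08,-0.19,0,0],[1,0.08,-0.19,0,0]]' | sed -n 1,2p
python3 -m inch '[[1,0.06,-0.19,0,0],[1,0.06,-0.19,0,0],[1,0.06,-0.19,0,0],[1,0.06,-0.19,0,0],[1,0.06,-0.19,0,0]]'| sed -n 1,2p
python3 -m inch '[[1,0.03,-0.19,0,0],[1,0.03,-0.19,0,0],[1,0.03,-0.19,0,0],[1,0.03,-0.19,0,0],[1,0.03,-0.19,0,0]]'
```

```text
time: 2.18
eef_pos: [0.3538, -0.4253, 0.2313]
time: 2.6
eef_pos: [0.4137, -0.2345, 0.2316]
time: 3.02
eef_pos: [0.4433, -0.044, 0.2317]
tcp_rot: [1.0, 0.002, 0.001, -0.0]
contact_force: [0.7, -0.0, 0.2]
opening: 0.003
finger_force: 0.0
```

```bash
python3 -m inch '[[1,0.017,-0.03,0.03,0],[1,0.017,-0.045,0.07,0],[1,0.017,-0.045,0.1,0],[1,0.017,-0.045,0.102,0],[1,0.017,-0.045,0.102,0]]'
python3 -m inch '[[1,0,-0.012,0,0],[1,0,-0.022,0,0],[1,0,-0.032,0,0],[1,0,-0.042,0,0],[1,0,-0.05,0,0]]'
```

```text
time: 3.43
eef_pos: [0.4589, -0.0017, 0.1277]
tcp_rot: [1.0, 0.001, -0.003, -0.001]
contact_force: [0.1, -0.3, 0.5]
opening: -0.005
finger_force: 0.0
time: 3.85
eef_pos: [0.4613, 0.0484, 0.1307]
tcp_rot: [1.0, -0.0, 0.001, 0.0]
contact_force: [0.1, 0.1, -0.6]
opening: 0.002
finger_force: 0.0
```

```bash
python3 -m inch '[[1,0,-0.008,0,0],[1,0.001,-0.016,0,0],[1,0.002,-0.025,0,0],[1,0.004,-0.034,0,0],[1,0.008,-0.0475,0,0]]'
python3 - <<'E'
from h import *
p=ctrl.read_camera('scene')
for q,z in (('paddle_top',.1795),('jib_tip',.148)): print(q,[(r['score'],at_z(p,r['at'],z)[:2].round(3)) for r in ctrl.tip_of(q,p)[:2]])
E
```

```text
time: 4.27
eef_pos: [0.4684, 0.0957, 0.1292]
tcp_rot: [1.0, -0.0, -0.0, 0.0]
contact_force: [0.9, -1.2, 0.6]
opening: -0.001
finger_force: 0.6
paddle_top [(0.74, array([0.526, 0.086]))]
jib_tip [(0.76, array([0.431, 0.14 ]))]
```

```bash
python3 -m inch '[[1,0.006,-0.012,0,0],[1,0.0135,-0.0245,0,0],[1,0.0225,-0.036,0,0],[1,0.030,-0.044,0,0],[1,0.037,-0.050,0,0]]'
python3 -m inch '[[1,0.007,-0.006,0,0],[1,0.0145,-0.011,0,0],[1,0.0215,-0.015,0,0],[1,0.032,-0.0195,0,0],[1,0.043,-0.0235,0,0]]'
python3 - <<'E'
from h import *
print(ctrl.get_state()['eef_pos'])
for c in('scene','top'):
  p=ctrl.read_camera(c);save(p,c+'1.png')
  for q,z in (('paddle_top',.1795),('jib_tip',.148),('hook',.085),('sledge_empty',0)): print(c,q,[(r['score'],at_z(p,r['at'],z)[:2].round(3)) for r in ctrl.tip_of(q,p)[:2]])
E
```

```text
time: 4.83
eef_pos: [0.5057, 0.1454, 0.129]
tcp_rot: [1.0, -0.0, -0.001, 0.0]
contact_force: [-0.2, -1.7, -0.8]
opening: -0.002
finger_force: 0.5
time: 5.25
eef_pos: [0.5489, 0.1689, 0.1291]
tcp_rot: [1.0, -0.0, -0.0, 0.0]
contact_force: [-0.1, -0.8, 0.7]
opening: -0.004
finger_force: 0.6
[0.5489145  0.16892499 0.12910416]
scene paddle_top [(0.57, array([0.575, 0.122]))]
scene jib_tip [(0.88, array([0.555, 0.236]))]
scene hook [(0.6, array([0.583, 0.126]))]
scene sledge_empty [(0.83, array([0.594, 0.166]))]
top paddle_top [(0.58, array([0.579, 0.13 ]))]
top jib_tip []
top hook []
top sledge_empty [(0.52, array([0.596, 0.166]))]
```

```bash
python3 -m inch '[[1,0.008,-0.002,0,0],[1,0.016,-0.004,0,0],[1,0.022,-0.005,0,0],[1,0.026,-0.0055,0,0],[1,0.026,-0.0055,0,0]]'
python3 -m inch '[[1,-0.03,0,0,0],[1,-0.04,0,-0.03,0],[1,-0.04,0,-0.07,0],[1,-0.04,0,-0.09,0],[1,-0.04,0,-0.09,0]]'
python3 - <<'E'
from h import *
c=np.array([.592,.0465])
for n in('scene','top'):
  p=ctrl.read_camera(n);save(p,n+'2.png')
  for q,z in (('paddle_top',.1795),('jib_tip',.148),('hook',.085),('sledge_empty',0)):
    for r in ctrl.tip_of(q,p)[:1]:
      w=at_z(p,r['at'],z)[:2]; print(n,q,round(r['score'],2),np.round(r['at']),w.round(3),np.degrees(np.arctan2(*(w-c)[::-1])).round(1),np.hypot(*(w-c)).round(3))
a=p['pixels'][150:290,150:330,::-1];cv2.imwrite('pics/t2c.png',cv2.resize(a,None,fx=4,fy=4,interpolation=3))
E
```

```text
time: 6.17
eef_pos: [0.5758, 0.1744, 0.1294]
tcp_rot: [1.0, -0.0, 0.0, -0.0]
contact_force: [-0.3, -0.2, 0.1]
opening: 0.004
finger_force: 0.0
time: 6.58
eef_pos: [0.5379, 0.175, 0.2265]
tcp_rot: [1.0, -0.0, 0.006, -0.001]
contact_force: [0.3, -0.2, 1.0]
opening: -0.0
finger_force: 0.0
scene paddle_top 0.62 [333. 219.] [0.594 0.127] 88.7 0.081
scene jib_tip 0.57 [376. 247.] [0.597 0.237] 88.6 0.191
scene hook 0.6 [330. 245.] [0.596 0.13 ] 87.2 0.083
scene sledge_empty 0.95 [343. 274.] [0.6   0.174] 86.5 0.128
top paddle_top 0.54 [216. 193.] [0.602 0.129] 83.2 0.083
top jib_tip 0.6 [211. 161.] [0.693 0.152] 46.1 0.146
top sledge_empty 0.69 [219. 196.] [0.632 0.141] 66.9 0.102
```

View pics/t2c.png

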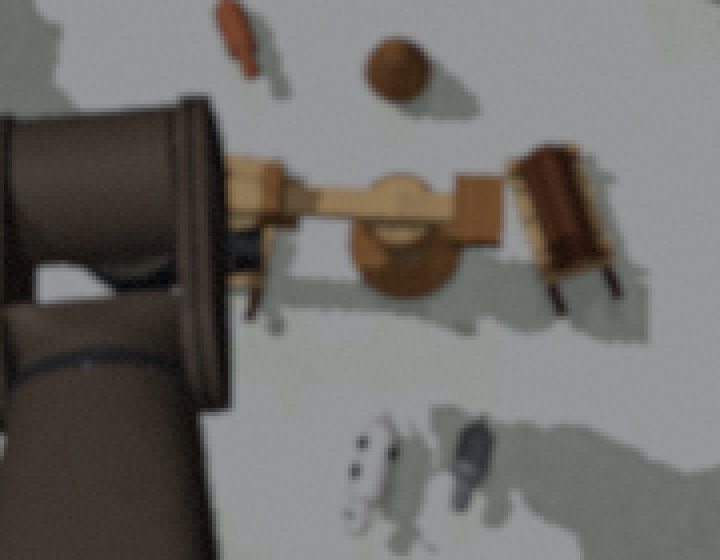

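```bash
python3 -m inch '[[1,0.03,0.045,0,0],[1,0.056,0.09,0,0],[1,0.056,0.09,0.02,0],[1,0.056,0.09,0.05,0],[1,0.056,0.09,0.061,0]]'
python3 -m inch '[[1,0,0,0,0],[1,0,0,0,0]]'
```

```text
time: 7.5
eef_pos: [0.589, 0.0828, 0.1541]
tcp_rot: [1.0, -0.001, -0.003, -0.0]
contact_force: [-0.5, -0.0, -1.6]
opening: -0.0
finger_force: 0.0
time: 7.67
eef_pos: [0.5897, 0.0847, 0.1575]
tcp_rot: [1.0, 0.0, -0.001, -0.0]
contact_force: [0.2, 0.9, 0.2]
opening: 0.001
finger_force: 0.0
```

```bash
python3 -m inch '[[1,0.004,-0.008,0,0],[1,0.004,-0.016,0,0],[1,0.004,-0.023,0,0],[1,0.004,-0.030,0,0],[1,0.004,-0.037,0,0]]'
python3 -m inch '[[1,0,-0.007,0,0],[1,0,-0.013,0,0],[1,0,-0.018,0,0],[1,0,-0.018,0,0]]'
python3 - <<'E'
from h import *
c=np.array([.592,.0465])
for n in('scene',):
  p=ctrl.read_camera(n);save(p,n+'3.png')
  for q,z in (('paddle_top',.1795),('jib_tip',.148),('hook',.085),('sledge_empty',0)):
    for r in ctrl.tip_of(q,p)[:1]:
      w=at_z(p,r['at'],z)[:2]; print(n,q,round(r['score'],2),np.round(r['at']),w.round(3),np.degrees(np.arctan2(*(w-c)[::-1])).round(1),np.hypot(*(w-c)).round(3))
a=p['pixels'][170:310,260:440,::-1];cv2.imwrite('pics/s3c.png',cv2.resize(a,None,fx=4,fy=4,interpolation=3))
E
```

```text
time: 8.08
eef_pos: [0.5951, 0.1223, 0.1595]
tcp_rot: [1.0, 0.0, 0.001, 0.0]
contact_force: [0.8, -1.3, 0.8]
opening: 0.002
finger_force: 0.6
time: 8.42
eef_pos: [0.5943, 0.1404, 0.1582]
tcp_rot: [1.0, 0.0, -0.0, -0.0]
contact_force: [0.1, 0.9, 0.2]
opening: -0.001
finger_force: 0.0
scene paddle_top 0.71 [345. 226.] [0.6  0.16] 86.1 0.114
scene sledge_empty 0.63 [343. 273.] [0.599 0.174] 87.0 0.128
```

View pics/s3c.png

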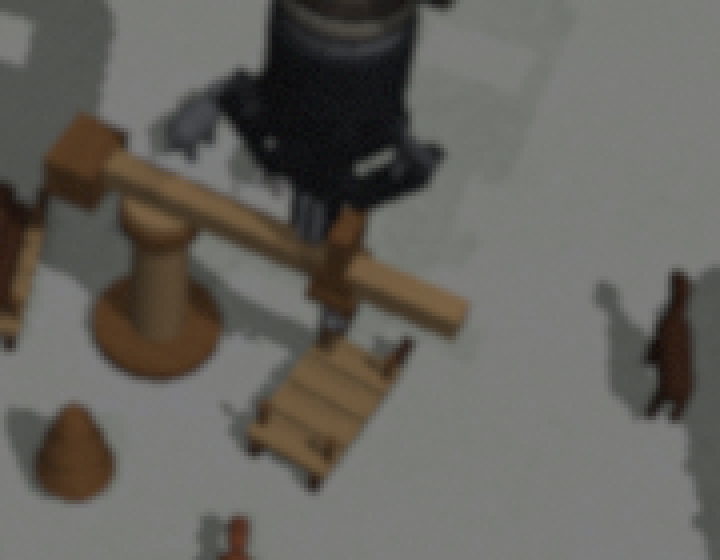

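```bash
python3 -m inch '[[1,0,-0.004,0,0],[1,0,-0.007,0,0],[1,0,-0.007,0,0]]'
python3 -m inch '[[1,0,0.025,0,0],[1,0,0.03,-0.03,0],[1,0,0.03,-0.07,0],[1,0,0.06,-0.09,0],[1,0,0.10,-0.09,0]]' | head -2
python3 -m inch '[[1,0,0.2,0,0],[1,0,0.2,0,0],[1,0,0.2,0,0],[1,0,0.2,0,0],[1,0,0.2,0,0]]' | head -2
python3 - <<'E'
from h import *
c=np.array([.592,.0465])
for n in('scene','top'):
  p=ctrl.read_camera(n);save(p,n+'4.png')
  for q,z in (('paddle_top',.1795),('jib_tip',.148),('hook',.085),('sledge_empty',0),('sledge_logs',0),('cow',0),('sheep',0),('pig',0)):
    for r in ctrl.tip_of(q,p)[:1]:
      w=at_z(p,r['at'],z)[:2]; print(n,q,round(r['score'],2),np.round(r['at']),w.round(3),np.degrees(np.arctan2(*(w-c)[::-1])).round(1),np.hypot(*(w-c)).round(3))
a=p['pixels'][150:290,150:330,::-1];cv2.imwrite('pics/t4c.png',cv2.resize(a,None,fx=4,fy=4,interpolation=3))
E
```

```text
time: 8.92
eef_pos: [0.5945, 0.1465, 0.1582]
tcp_rot: [1.0, -0.0, -0.0, 0.0]
contact_force: [-0.3, 0.1, 0.6]
opening: -0.001
finger_force: 0.1
time: 9.33
eef_pos: [0.5976, 0.0476, 0.256]
time: 9.75
eef_pos: [0.5941, -0.1565, 0.2486]
scene paddle_top 0.85 [349. 227.] [0.599 0.169] 86.7 0.123
scene jib_tip 0.73 [375. 247.] [0.596 0.235] 88.9 0.189
scene hook 0.81 [346. 254.] [0.601 0.173] 86.0 0.127
scene sledge_empty 0.83 [342. 272.] [0.595 0.171] 88.5 0.124
scene sledge_logs 0.84 [260. 241.] [ 0.612 -0.058] -79.1 0.107
scene cow 0.62 [331. 214.] [0.437 0.064] 173.5 0.156
scene sheep 0.57 [311. 207.] [0.441 0.004] -164.3 0.156
scene pig 0.59 [316. 323.] [0.754 0.176] 38.7 0.207
top paddle_top 0.52 [199. 195.] [0.595 0.172] 88.7 0.125
top jib_tip 0.67 [174. 197.] [0.594 0.241] 89.4 0.195
top sledge_empty 0.58 [207. 208.] [0.593 0.175] 89.7 0.129
top sledge_logs 0.76 [289. 206.] [ 0.609 -0.064] -81.5 0.112
top cow 0.47 [241. 267.] [0.428 0.068] 172.7 0.166
top sheep 0.56 [270. 266.] [ 0.432 -0.013] -159.5 0.171
top pig 0.44 [210. 161.] [0.735 0.172] 41.3 0.19
```

View pics/t4c.png

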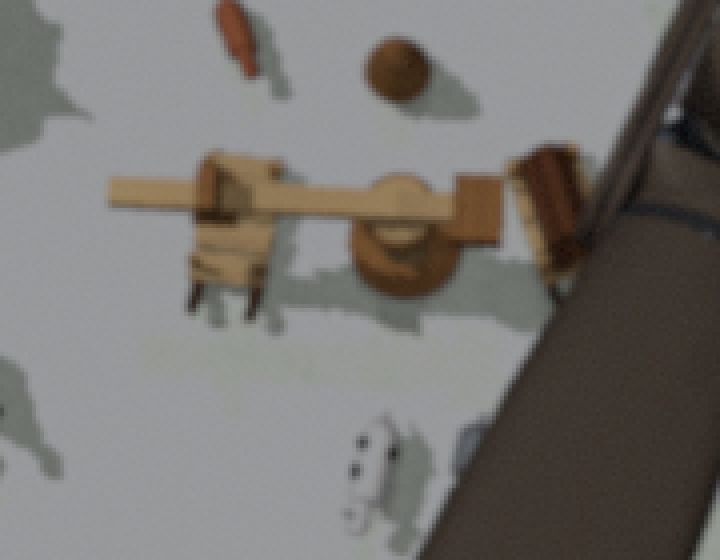

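```bash
python3 - <<'E'
from h import *
p=ctrl.read_camera('top'); g=p['pixels'].astype(int)
for uv in((209.6,203.6),(209.2,204.5)): print(at_z(p,uv,.042).round(3),at_z(p,uv,.022).round(3))
d=p['depth'];import itertools
P=np.array([at_depth(p,(u,v)) for u in range(190,235) for v in range(180,230) if d[v,u]>0])
m=(P[:,2]>.012)&(P[:,2]<.055); q=P[m][:,:2].astype(np.float32);print(m.sum(),cv2.minAreaRect(q))
m=P[:,2]>.16;print(P[m].mean(0),m.sum())
E
```

```text
[0.599 0.162 0.042] [0.603 0.165 0.022]
[0.597 0.163 0.042] [0.6   0.166 0.022]
451 ((0.5899611115455627, 0.16896510124206543), (0.05410129949450493, 0.12154468148946762), 84.22584533691406)
[0.59227133 0.16571023 0.17784275] 73
```

```bash
python3 -m inch '[[1,0,0,0,0],[1,0,0,0,0]]'; python3 -c "
from plant import ctrl
print(ctrl.sign_off())"
```

```text
time: 10.87
eef_pos: [0.5944, -0.1539, 0.2483]
tcp_rot: [1.0, -0.0, -0.0, -0.0]
contact_force: [-0.0, -1.1, -0.8]
opening: 0.001
finger_force: 0.0
the job is handed in; nothing more can be done
None
```

I handed the job in at about 11 s, with the crane's hook measured about 5 mm from the middle of the empty sledge. Both sledges and the toys I rechecked (cow, sheep, pig) were where they started, within camera error; the horse and tub were not re-measured, and the hand-in gave no verdict.

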